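Put the reagents and the sealing paddle into their fitted places

ROBOT

A 6-joint arm with a two-finger parallel gripper is mounted at the origin on a cart in front of the work surface, level with it; the furniture and walls round the work are solid. World frame = base frame: x ahead of the robot, y to its left, z up, the work surface at z = 0. Lengths are in m, angles in degrees, forces in N, time in s.
With the tool pointing down it reaches from about 0.375 to 0.9 m from the base axis. Payload 3.1 kg.
Tool frame: the origin (TCP) lies at the very end of the fingers, on their centre line; the grasp point (between the pads) lies 19 mm behind it; z points along the fingers, y is the line along which they close (so a half turn about z gives the same grasp; the last joint's range is limited). The gripper opens to 87 mm and grips with 3 to 60 N. Pads are 19 mm wide; open, the fingers measure 117 mm over their backs; the gripper's body (75 mm by 190 mm) begins 51 mm behind the grasp point.
Start: joints at [-82.42, 30.224, 82.088, -0, 67.689, -10.227], TCP at [0.191, -0.595, 0.223] pointing down, gripper open.
Joint ranges: [-176.69, 176.69], [-43.24, 126.21], [12.49, 139.97], [-82, 262], [0, 151.66], [-163.58, 163.58]. Speed limits (degrees/s): [159.86, 159.86, 180, 180, 180, 180].

INTERFACE

Orientations are given as a 3x3 rotation matrix whose columns are the frame's x, y, z axes.
In Python, from rig import * gives the robot as it stands.
- The arm moves only by the tool jog_arm, never from a script. Its arguments are lists of equal length, an entry for each row: "delta_pos": the shift along the world's x, y, z in cm, a list of three; "turn": the turn about the world's z in degrees; "grip": the closure, from 0 (fully open) to 1 (shut). In form: {"delta_pos": [[x, y, z], ...], "turn": [turn, ...], "grip": [grip, ...]}. A call has 1 to 12 rows; each row is the pose to reach, as a shift and turn from the pose commanded when the call began; what a row does not reach only later rows make up. A row lasts 1/8 s, in which the tool goes at most 62.5 mm and 10.7 degrees, less where a joint would pass 70% of its speed; a pose out of reach is approached as far as the arm can. A call with a gripper value outside its range is refused whole. The fingers move at their own pace and stop on an object; the grip force is fixed at half the most. Time passes only in rows, so rows that repeat a pose let the fingers close. It gives the time, the measured TCP pose, the force, the opening and the grip force at its end, in the units of the state.
- read_state(): the state, without advancing time (a new reading comes with each control period).
- capture(name): name is "scene" or "top"; returns a dict with "color" (400x640x3 uint8, blue, green, red), "fovy" (degrees; the focal length in pixels is half the picture's height over the tangent of half this angle, whatever the lens; pixels are square), "cx", "cy" (the principal point, pixels), "k1" (the pictures are not rectified: a ray, as slopes to the right and down, at radius r is drawn at 1 + k1 r^2 times it, then the intrinsics apply), "camera_from_world" (4x4, takes a point from world to camera coordinates). Camera axes: x right, y up, looking along -z (the intrinsics and any distortion apply to the point x, -y, -z); pixel columns grow to the right and rows downward; lengths in m; the calibration is good to about 2 mm. A picture is of the moment at which its call begins. There is no depth.
- hand_in(): hands the job in; it is judged then, once.
The state is a dict: "time_s": time; "joint_positions": joint angles; "qvel": joint speeds; "tau": joint torques, N m; "position": TCP position; "tcp_rot": TCP orientation; "force": force on the tool from outside, world axes, zero at the start; "moment": the same for the moment, N m; "opening": opening from 0.0 (shut) to 1.0 (fully open); "grasp_force": force on a finger pad.
Only numpy, scipy, OpenCV 4.12 (cv2) and the standard library are available. Lean on these libraries where they do the work, as an engineer would, in place of code of your own. Each camera call takes 0.05 s, during which the arm holds its last target. There are 200 camera calls.

TASK

Clear up the bench: stand each of the three bottles upright in the round seat that fits its size, the largest bottle in the largest seat and so on, and lay the sealing paddle flat, rib up, in the oblong tray. Everything must rest on the floor of its place, not on a rim; do not knock over any bottle, and leave the flat white well plate and the petri dish where they lie.

Things in the scene. Friction and masses are not known exactly. Their poses are not given: they have to be found in the camera images.
- amber_bottle: Brown (amber) reagent bottle, the largest of the three bottles: round, body 62 mm diameter, 130 mm tall, black screw cap 33 mm diameter between heights 109 and 130 mm, straight-sided between heights 5 and 80 mm, then a shoulder narrowing to the neck; about 0.24 kg. Origin: centre of its underside, z up its axis. Stands upright.
- white_bottle: White plastic reagent bottle with a white cap, the middle-sized of the three: round, body 52 mm diameter (straight-sided between heights 5 and 70 mm), 115 mm tall, cap 33 mm diameter between heights 97 and 115 mm; about 0.15 kg. Origin: centre of its underside, z up its axis. Stands upright.
- little_bottle: Small white bottle with a green cap, the smallest of the three: round, body 36 mm diameter (straight-sided between heights 5 and 43 mm), 70 mm tall, cap 25 mm diameter between heights 59 and 70 mm; about 0.05 kg. Origin: centre of its underside, z up its axis. Stands upright.
- paddle: Black plate-seal paddle, lying flat, rib up: slab 90 x 50 mm, 9 mm thick; the rib on it, 14 mm wide and 6 mm high (heights 9 to 15 mm), runs along the middle from x = -25 to +45 mm and is its grip (in the tray there is no room for fingers beside the slab). About 0.03 kg. Origin: centre of its underside; x along the 90 mm length, y across, z up.
- seat_large: Large round bottle seat, a grey plastic ring on a flange with a black rubber floor, screwed to the worktop: inside diameter 76 mm, outside 82 mm, flange 96 mm; rim 16 mm and floor 5 mm above the worktop. It fits the amber bottle (62 mm). Origin: on its axis at worktop height, z up.
- seat_medium: Medium round bottle seat, a grey plastic ring on a flange with a black rubber floor, screwed to the worktop: inside diameter 66 mm, outside 72 mm, flange 86 mm; rim 16 mm and floor 5 mm above the worktop. It fits the middle-sized white bottle (52 mm). Origin: on its axis at worktop height, z up.
- seat_small: Small round bottle seat, a grey plastic ring on a flange with a black rubber floor, screwed to the worktop: inside diameter 50 mm, outside 56 mm, flange 70 mm; rim 16 mm and floor 5 mm above the worktop. It fits the little green-capped bottle (36 mm). Origin: on its axis at worktop height, z up.
- tray: Oblong open tray for the sealing paddle, grey plastic walls with a black rubber floor, screwed to the worktop: inside 106 x 66 mm, walls 3 mm thick, base flange 126 x 86 mm; rim 11 mm and floor 5 mm above the worktop. Origin: its centre at worktop height; x along the 106 mm length, z up.
- plate: Bystander: flat white sealed 96-well plate, 128 x 86 mm, 15 mm high, lying at the left beside the big beige machine. Origin: centre of its underside. Leave it where it lies.
- dish: Bystander: round petri dish, 90 mm diameter, 16 mm high, lying at the right in front of the sharps bin (the tall yellow bin on the worktop, 0.2 m high). Origin: centre of its underside. Leave it where it lies.
There are look-alikes about, which are no part of the job. Leave any blue or brown look-alike of the paddle alone.

How it is judged (in metres and radians):
At the end, for the whole second after the job is handed in: Each bottle in its size's seat: within 10 mm of the axis, on the floor (3 mm), upright within 0.1 rad. Paddle rib up in the tray: centres within 13 mm, on the floor (2 mm), level within 0.05 rad, long axes parallel within 0.3 rad, either way round. All released and at rest (horizontal distance between amber_bottle and seat_large below 0.01 m and z of amber_bottle in the frame of seat_large below 0.008 m and angle between each of amber_bottle, white_bottle, little_bottle's own z axis and vertical below 0.1 rad and linear speed of each of amber_bottle, white_bottle, little_bottle, paddle below 0.02 m/s and angular speed of each of amber_bottle, white_bottle, little_bottle, paddle below 0.2 rad/s and horizontal distance between white_bottle and seat_medium below 0.01 m and z of white_bottle in the frame of seat_medium below 0.008 m and horizontal distance between little_bottle and seat_small below 0.01 m and z of little_bottle in the frame of seat_small below 0.008 m and horizontal distance between paddle and tray below 0.013 m and z of paddle in the frame of tray below 0.007 m and angle between paddle's own z axis and vertical below 0.05 rad and angle between the x axis of paddle and the x axis of tray, either way round below 0.3 rad); the robot touches nothing.
It fails at once if the amber bottle is knocked over (angle between amber_bottle's own z axis and vertical above 0.7 rad).
It fails at once if the white bottle is knocked over (angle between white_bottle's own z axis and vertical above 0.7 rad).
It fails at once if the little bottle is knocked over (angle between little_bottle's own z axis and vertical above 0.7 rad).
It fails at once if the plate is pushed away (more than 20 mm) (distance of plate from where it was at the start of the episode above 0.02 m).
It fails at once if the dish is pushed away (more than 20 mm) (distance of dish from where it was at the start of the episode above 0.02 m).
It also fails if it takes over 122 s, if anything falls off the work surface, if the arm or the gripper's body presses on something with over 40 N, if the wrist force passes 120 N, or if a joint passes its speed limit or range.

## Working session

There is one attempt and no reset: what is moved stays moved. The work goes in short steps, Python scripts to look and compute and a tool call to move; the robot and the scene stay as the last step left them, time stands still between calls to the robot, and variables do not carry over. Pictures are saved under pics/ and viewed, at most 14 in all, crops included, and the job is handed in when it is done.

Besides the shell and the picture viewer there is one more tool, called as name(argument=value, ...) on one line, values as JSON. jog_arm: Moves the arm, as the interface text tells. Its arguments: {"type":"object","properties":{"delta_pos":{"type":"array"},"turn":{"type":"array"},"grip":{"type":"array"}},"required":["delta_pos","turn","grip"]}

```bash
mkdir -p pics; cat > h.py <<'E'
from rig import *
import numpy as np, cv2
def cam(n):
    c=capture(n); H,W=c["color"].shape[:2]; c["f"]=H/2/np.tan(np.radians(c["fovy"])/2); return c
def ray(c,u,v):
    d=np.array([(u-c["cx"])/c["f"],(v-c["cy"])/c["f"]]); s=d.copy()
    for _ in range(30): s=d/(1+c["k1"]*(s@s))
    M=np.array(c["camera_from_world"]); R=M[:3,:3]; o=-R.T@M[:3,3]
    return o,R.T@np.array([s[0],-s[1],-1])
def at(c,u,v,z):
    o,d=ray(c,u,v); return o+d*(z-o[2])/d[2]
def proj(c,p):
    M=np.array(c["camera_from_world"]); q=M[:3,:3]@p+M[:3,3]; s=np.array([q[0],-q[1]])/-q[2]
    return s*(1+c["k1"]*(s@s))*c["f"]+[c["cx"],c["cy"]]
E
python3 - <<'E'
from h import *
for n in("scene","top"):
    c=cam(n); cv2.imwrite(f"pics/{n}0.png",c["color"]); cv2.imwrite(f"pics/{n}0b.png",cv2.resize(c["color"],(800,500)))
    print(n,c["fovy"],c["cx"],c["cy"],c["k1"],ray(c,320,200))
s=read_state(); print(s["position"],s["tcp_rot"],s["opening"])
E
```

```text
scene 43.069353741826106 318.7950606287843 197.82877699596335 -0.01797959665824181 (array([-0.6306379 ,  0.22476956,  0.88011606]), array([ 0.80074532, -0.13672969, -0.58321173]))
top 54.411439505385005 325.63190670291607 201.73626052154574 -0.0451104175196133 (array([0.33108562, 0.02884432, 1.07431138]), array([ 0.20833702,  0.01865583, -0.97799648]))
[ 0.19107446 -0.59439355  0.22166619] [[ 9.52089206e-01  3.05820317e-01 -2.77183764e-04]
 [ 3.05820264e-01 -9.52087282e-01  1.94233599e-03]
 [ 3.30102670e-04 -1.93404554e-03 -9.99998075e-01]] 1.0018011581603925
```

View pics/top0.png

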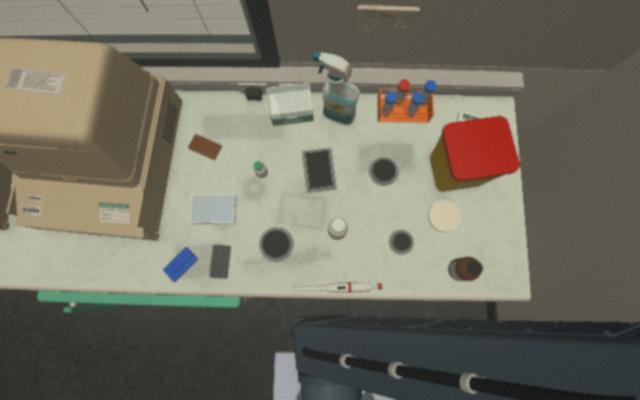

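View pics/scene0.png

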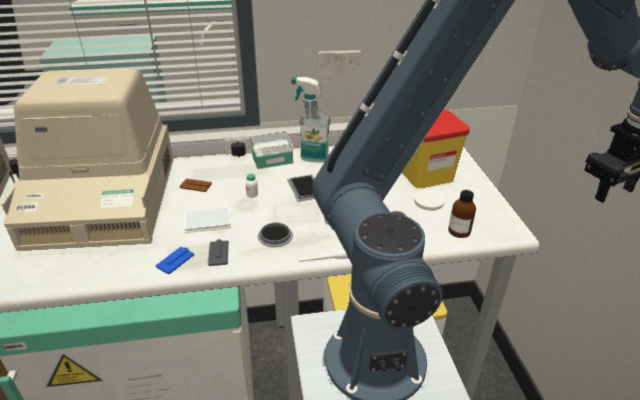

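Candidates for the paddle: black (220,261), blue (180,264) and brown (205,146). The description picks the black one. Candidates for the seats: (277,243), (383,171), (401,241), sorted by measured size. Bottles: amber (467,268), white (338,229), little green-capped (260,168); the tubes in the orange rack and the spray bottle are not bottles of the job. Tray is at (319,170).

```bash
cat > m.py <<'E'
from h import *
c=cam("top"); im=c["color"]; g=im.max(2)
print("cam",ray(c,320,200)[0])
m=((g<75)).astype(np.uint8); 
n,l,st,ce=cv2.connectedComponentsWithStats(m)
for i in range(1,n):
    x,y,w,h,a=st[i]
    if a>120 and 170<x<500 and 90<y<290:
        k,_=cv2.findContours((l==i).astype(np.uint8),0,1); k=max(k,key=cv2.contourArea)[:,0]
        P=np.array([at(c,u,v,.009)[:2] for u,v in k],np.float32)
        r=cv2.minAreaRect(P); print(ce[i].round(1),a,"ctr",np.round(r[0],4),"size",np.round(r[1],4),"ang",round(r[2],1))
hsv=cv2.cvtColor(im,cv2.COLOR_BGR2HSV)
gm=cv2.inRange(hsv,(40,60,30),(90,255,255)); gm[:155]=0;gm[182:]=0;gm[:,:245]=0;gm[:,275:]=0
p=np.argwhere(gm)[:,::-1]; print("green",p.mean(0),len(p),at(c,*p.mean(0),.068))
a=im[130:300,170:350]; cv2.imwrite("pics/a.png",cv2.resize(a,None,fx=4,fy=3.5,interpolation=2)[:600])
b=np.hstack([im[205:255,310:370],im[245:295,440:500]]); b=np.vstack([b,np.hstack([im[145:195,355:415],im[145:195,240:300]])])
cv2.imwrite("pics/b.png",cv2.resize(b,None,fx=6,fy=6,interpolation=2))
E
python3 m.py
```

```text
cam [0.33108562 0.02884432 1.07431138]
[338.1 117. ] 143 ctr [0.81   0.0045] size [0.0785 0.0255] ang 78.5
[318.5 168.9] 741 ctr [0.648  0.0554] size [0.1033 0.0614] ang 8.5
[383.8 169.7] 348 ctr [ 0.6499 -0.1305] size [0.0591 0.0586] ang 44.3
[275.5 243.5] 537 ctr [0.4341 0.1684] size [0.0685 0.069 ] ang 1.2
[401.6 241.4] 208 ctr [ 0.4461 -0.1771] size [0.0414 0.0417] ang 89.1
[473.5 267.9] 179 ctr [ 0.3771 -0.3726] size [0.0392 0.0378] ang 44.4
green [257.78947368 165.50877193] 57 [0.63739125 0.21810323 0.068     ]
```

View pics/a.png

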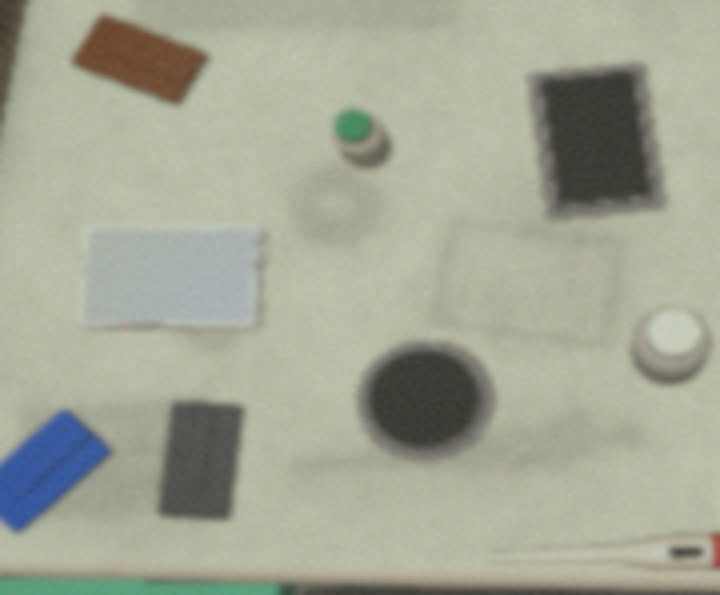

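View pics/b.png

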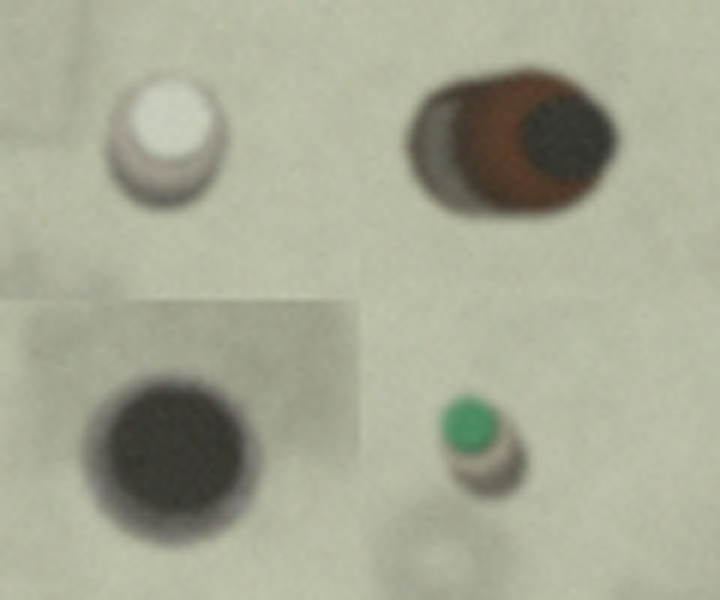

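Crops: the paddle is plain black with a rib down its length (centre ≈(220,261)), clear of the blue one. Amber cap is at (474.8,267.7), white cap at (338.7,224.7), green cap at (258.0,165.6). Dark floors of 69/59/41 mm give large, medium and small seats. Next I refine these and cross-check.

```bash
cat > m2.py <<'E'
from h import *
c=cam("top"); s=cam("scene"); im=c["color"]; g=im.max(2)
m=((g<112)).astype(np.uint8); m[:,:205]=0;m[:,235:]=0;m[:238]=0;m[285:]=0
k,_=cv2.findContours(m,0,1); k=max(k,key=cv2.contourArea)[:,0]
print("paddle",cv2.minAreaRect(np.array([at(c,u,v,.009)[:2] for u,v in k],np.float32)))
print("amber",at(c,474.8,267.7,.13),"white",at(c,338.7,224.7,.115),"little",at(c,258,165.6,.07))
for n,p,hh in(("amber",(474.8,267.7),.13),("little",(258,165.6),.07)): print(n,"in scene",proj(s,at(c,*p,hh)))
print("bin near-left",at(c,437,190,0),"top",at(c,447,140,.2),"dish",at(c,445,215,.016),"plate",at(c,214,209,.015))
# tray/seat outer check
for n,p in(("L",(277,243)),("M",(383,171)),("S",(401,241))):
    q=(g<140).astype(np.uint8); w=np.zeros_like(q); cv2.circle(w,p,24,1,-1); q&=w
    k,_=cv2.findContours(q,0,1);k=max(k,key=cv2.contourArea)[:,0]
    print(n,cv2.fitEllipse(np.array([at(c,u,v,.008)[:2] for u,v in k],np.float32)))
E
python3 m2.py
```

```text
paddle ((0.3828698694705963, 0.3188195824623108), (0.04770686477422714, 0.08735574036836624), 88.01872253417969)
amber [ 0.37249532 -0.33028533  0.13      ] white [ 0.47350669 -0.00078799  0.115     ] little [0.6365366  0.21714393 0.07      ]
amber in scene [465.54453498 192.52812532]
little in scene [250.13815909 175.3427796 ]
bin near-left [ 0.5955412  -0.28325974  0.        ] top [ 0.66969541 -0.25434181  0.2       ] dish [ 0.52077081 -0.29815344  0.016     ] plate [0.52546599 0.34328187 0.015     ]
L ((0.4322800040245056, 0.16684399545192719), (0.08867770433425903, 0.09146647900342941), 106.6941909790039)
M ((0.6471577286720276, -0.1291191726922989), (0.08065997064113617, 0.08118012547492981), 54.345191955566406)
S ((0.4455265700817108, -0.17525914311408997), (0.06288406997919083, 0.06398021429777145), 33.5451545715332)
```

jog_arm(delta_pos=[[4.5,6.6,2],[9,13.2,2],[13.5,19.8,2],[18.1,26.4,2],[18.1,26.4,2],[18.1,26.4,-2],[18.1,26.4,-6],[18.1,26.4,-10],[18.1,26.4,-11.9],[18.1,26.4,-11.9],[18.1,26.4,-11.9]], turn=[0,0,0,0,0,0,0,0,0,0,0], grip=[0,0,0,0,0,0,0,0,0,0,0])

```text
time_s: 1.62
position: [0.3726, -0.3316, 0.1042]
tcp_rot: [[0.952, 0.306, 0.001], [0.306, -0.952, -0.001], [0.0, 0.001, -1.0]]
force: [-0.1, -0.5, -0.8]
opening: 1.001
grasp_force: 0.0
```

```bash
python3 - <<'E'
from h import *
s=cam("scene"); t=cam("top"); print(read_state()["position"],read_state()["force"])
cv2.imwrite("pics/c1.png",np.hstack([cv2.resize(s["color"][130:250,400:520],(400,400),interpolation=2),cv2.resize(t["color"][200:300,420:520],(400,400),interpolation=2)]))
E
```

```text
[ 0.37271749 -0.3318126   0.10465852] [0.12416443 0.15453102 1.20778272]
```

View pics/c1.png

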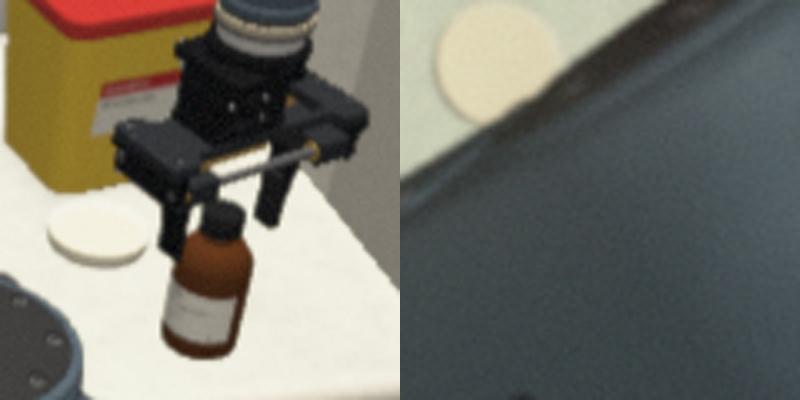

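The left scene crop shows the black cap (≈(467,196) full-frame) between the two fingers, as predicted. Closing now.

jog_arm(delta_pos=[[0,0,0],[0,0,0],[0,0,0],[0,0,0],[0,0,0],[0,0,0],[0,0,0.5],[0,0,2],[0,0,4]], turn=[0,0,0,0,0,0,0,0,0], grip=[1,1,1,1,1,1,1,1,1])

```text
time_s: 2.85
position: [0.3714, -0.3299, 0.1432]
tcp_rot: [[0.952, 0.306, -0.002], [0.306, -0.952, 0.003], [-0.001, -0.003, -1.0]]
force: [0.3, 0.4, -3.1]
opening: 0.404
grasp_force: 24.5
```

jog_arm(delta_pos=[[0,0,3],[0,0,7],[0,0,11],[0.2,1.5,12.5],[0.7,5,12.5],[1.2,9,12.5],[1.7,13.5,12.5],[2.2,18,12.5],[2.8,22.5,12.5],[3.3,27,12.5],[3.9,31.5,12.5],[4.4,36,12.5]], turn=[0,0,0,0,0,0,0,0,0,0,0,0], grip=[1,1,1,1,1,1,1,1,1,1,1,1])

```text
time_s: 4.35
position: [0.4141, 0.0315, 0.2673]
tcp_rot: [[0.952, 0.306, -0.004], [0.306, -0.952, 0.001], [-0.003, -0.002, -1.0]]
force: [0.9, 0.7, -2.1]
opening: 0.397
grasp_force: 24.5
```

jog_arm(delta_pos=[[0.5,4.5,0],[1,9,0],[1.4,12,0],[1.7,13.6,0],[1.7,13.8,-2],[1.7,13.8,-5],[1.7,13.8,-8],[1.7,13.8,-11],[1.7,13.8,-12],[1.7,13.8,-12]], turn=[0,0,0,0,0,0,0,0,0,0], grip=[1,1,1,1,1,1,1,1,1,1])

```text
time_s: 5.6
position: [0.4326, 0.1667, 0.1481]
tcp_rot: [[0.952, 0.305, -0.002], [0.305, -0.952, -0.0], [-0.002, -0.0, -1.0]]
force: [-0.1, -0.2, -2.4]
opening: 0.383
grasp_force: 26.0
```

```bash
python3 - <<'E'
from h import *
s=cam("scene"); t=cam("top"); S=read_state(); print(S["position"],S["force"],S["opening"])
cv2.imwrite("pics/c2.png",np.hstack([cv2.resize(s["color"][130:290,200:360],(400,400),interpolation=2),cv2.resize(t["color"][190:290,220:320],(400,400),interpolation=2)]))
E
```

```text
[0.43383812 0.16697314 0.14926452] [ 0.37430952 -0.40950085 -3.25916195] 0.3850929672951109
```

View pics/c2.png

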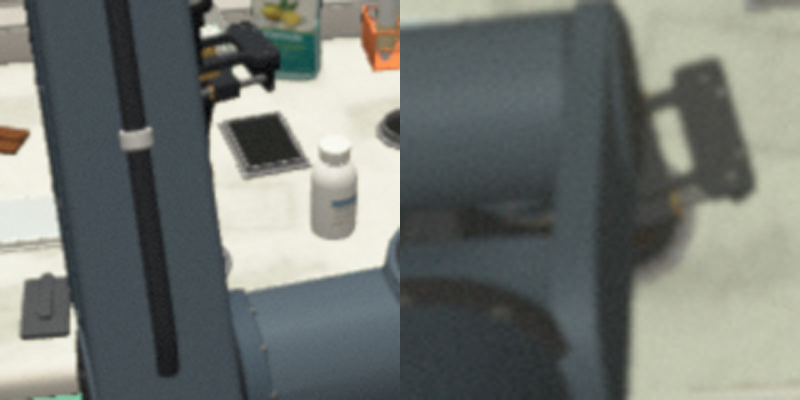

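The arm hides the amber bottle in both views; the seat edge is only partly visible. The numbers are consistent, so I'll lower it slowly and watch the force.

jog_arm(delta_pos=[[0,0.1,-1],[0,0.1,-2],[0,0.1,-3],[0,0.1,-3.4],[0,0.1,-3.7],[0,0.1,-3.8],[0,0.1,-3.8]], turn=[0,0,0,0,0,0,0], grip=[1,1,1,1,1,1,1])

```text
time_s: 6.58
position: [0.4333, 0.168, 0.1106]
tcp_rot: [[0.952, 0.306, 0.0], [0.306, -0.952, 0.0], [0.0, 0.0, -1.0]]
force: [-0.8, -0.6, -2.6]
opening: 0.382
grasp_force: 26.0
```

jog_arm(delta_pos=[[0,0,-0.1],[0,0,-0.2],[0,0,-0.25],[0,0,-0.25]], turn=[0,0,0,0], grip=[1,1,1,1])

```text
time_s: 7.08
position: [0.4357, 0.1684, 0.1095]
tcp_rot: [[0.952, 0.306, 0.006], [0.306, -0.952, 0.001], [0.006, 0.001, -1.0]]
force: [2.0, 1.1, 7.0]
opening: 0.382
grasp_force: 27.5
```

jog_arm(delta_pos=[[0,0,0.1],[0,0,0.1],[0,0,0.1],[0,0,0.1],[0,0,0.1],[0,0,2],[0,0,6],[0,0,10],[0,0,14],[0,0,14]], turn=[0,0,0,0,0,0,0,0,0,0], grip=[0.5,0,0,0,0,0,0,0,0,0])

```text
time_s: 8.32
position: [0.4353, 0.1683, 0.2509]
tcp_rot: [[0.952, 0.306, 0.008], [0.306, -0.952, 0.001], [0.007, 0.001, -1.0]]
force: [0.1, 0.3, -0.4]
opening: 1.002
grasp_force: 0.0
```

jog_arm(delta_pos=[[4,1,0],[9,2.2,0],[14,3.4,0],[18,4.4,0],[20.1,4.9,-1],[20.1,4.9,-5],[20.1,4.9,-9],[20.1,4.9,-13],[20.1,4.9,-14],[20.1,4.9,-14]], turn=[0,0,0,0,0,0,0,0,0,0], grip=[0,0,0,0,0,0,0,0,0,0])

```text
time_s: 9.57
position: [0.6336, 0.2168, 0.1069]
tcp_rot: [[0.952, 0.306, -0.002], [0.306, -0.952, -0.0], [-0.002, -0.0, -1.0]]
force: [-0.3, 0.5, 0.8]
opening: 1.0
grasp_force: 0.0
```

```bash
python3 - <<'E'
from h import *
s=cam("scene"); t=cam("top"); S=read_state(); print(S["position"],S["force"],S["opening"])
p=np.array(S["position"]);print(proj(t,p),proj(t,np.array([.6365,.217,.07])),proj(t,np.array([.434,.168,.135])),proj(s,np.array([.434,.168,.135])))
cv2.imwrite("pics/c3.png",np.hstack([cv2.resize(s["color"][90:250,200:360],(400,400),interpolation=2),cv2.resize(t["color"][140:260,210:330],(400,400),interpolation=2)]))
E
```

```text
[0.63529318 0.21718291 0.1093926 ] [ 0.5296821  -0.68925097  0.20378667] 1.0017822703080341
[255.38198225 161.58236736] [258.05246696 165.61394456] [269.0694251  238.28623293] [271.81250752 194.8638737 ]
```

View pics/c3.png

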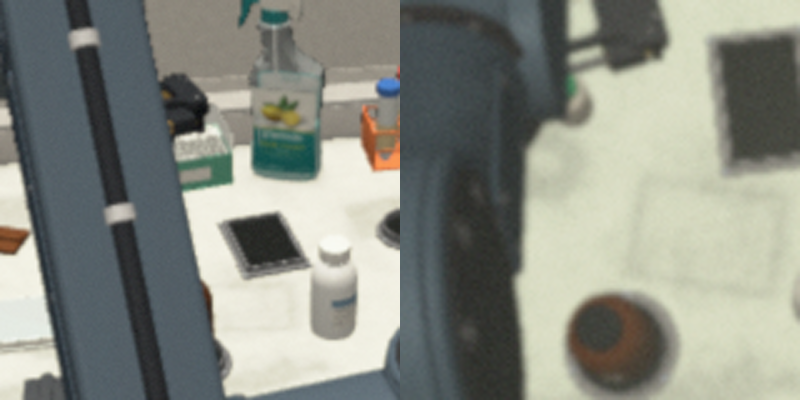

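Amber stands in the large seat (cap at (269.5,239) against predicted (269,238)). The little bottle is undisturbed under the gripper. Descending and gripping.

jog_arm(delta_pos=[[0.1,0,-3],[0.1,0,-6],[0.1,0,-8],[0.1,0,-8.8],[0.1,0,-8.8],[0.1,0,-8.8],[0.1,0,-8.8],[0.1,0,-8.8],[0.1,0,-8.8],[0.1,0,-8.8],[0.1,0,-8.3],[0.1,0,-6]], turn=[0,0,0,0,0,0,0,0,0,0,0,0], grip=[0,0,0,0,0,1,1,1,1,1,1,1])

```text
time_s: 11.18
position: [0.6336, 0.2167, 0.0468]
tcp_rot: [[0.952, 0.306, -0.004], [0.306, -0.952, -0.001], [-0.004, -0.001, -1.0]]
force: [0.2, 0.2, -0.3]
opening: 0.397
grasp_force: 30.0
```

jog_arm(delta_pos=[[0,0,4],[0,0,9],[0,-0.5,13],[-2,-4,14],[-4,-8.5,14],[-6,-13,14],[-8.5,-17.5,14],[-10.5,-22,14],[-13,-26.5,14],[-15,-31,14],[-17,-35.5,14],[-18.8,-39.2,14]], turn=[0,0,0,0,0,0,0,0,0,0,0,0], grip=[1,1,1,1,1,1,1,1,1,1,1,1])

```text
time_s: 12.68
position: [0.4464, -0.1767, 0.1885]
tcp_rot: [[0.952, 0.305, 0.001], [0.305, -0.952, -0.001], [0.001, 0.001, -1.0]]
force: [0.2, 0.1, -0.7]
opening: 0.397
grasp_force: 30.0
```

jog_arm(delta_pos=[[0,0,0],[0,0,-4],[0,0,-8],[0,0,-12],[0,0,-13],[0,0,-13],[0,0,-13]], turn=[0,0,0,0,0,0,0], grip=[1,1,1,1,1,1,1])

```text
time_s: 13.55
position: [0.4482, -0.1753, 0.0593]
tcp_rot: [[0.952, 0.306, 0.002], [0.306, -0.952, -0.002], [0.002, 0.002, -1.0]]
force: [-0.4, -0.7, -0.2]
opening: 0.398
grasp_force: 30.0
```

jog_arm(delta_pos=[[-0.1,0,-1],[-0.1,0,-2],[-0.1,0,-2.8],[-0.1,0,-3.2],[-0.1,0,-3.4],[-0.1,0,-3.5],[-0.1,0,-3.5]], turn=[0,0,0,0,0,0,0], grip=[1,1,1,1,1,1,1])

```text
time_s: 14.42
position: [0.4463, -0.175, 0.0273]
tcp_rot: [[0.952, 0.306, 0.002], [0.306, -0.952, -0.002], [0.002, 0.002, -1.0]]
force: [-6.1, 4.2, 45.5]
opening: 0.401
grasp_force: 30.2
```

jog_arm(delta_pos=[[0,0,0.2],[0,0,0.2]], turn=[0,0], grip=[1,1])

```text
time_s: 14.68
position: [0.4463, -0.175, 0.0275]
tcp_rot: [[0.952, 0.306, 0.001], [0.306, -0.952, -0.001], [0.001, 0.001, -1.0]]
force: [-3.2, 2.4, 27.4]
opening: 0.4
grasp_force: 30.1
```

```bash
python3 - <<'E'
from h import *
s=cam("scene"); t=cam("top"); S=read_state(); print(S["position"],S["force"],S["opening"])
cv2.imwrite("pics/c4.png",np.hstack([cv2.resize(s["color"][120:280,320:480],(400,400),interpolation=2),cv2.resize(t["color"][190:290,350:450],(400,400),interpolation=2)]))
E
```

```text
[ 0.4462698  -0.17497898  0.02744185] [-4.16461579  3.00546872 26.68136762] 0.39981227610756115
```

View pics/c4.png

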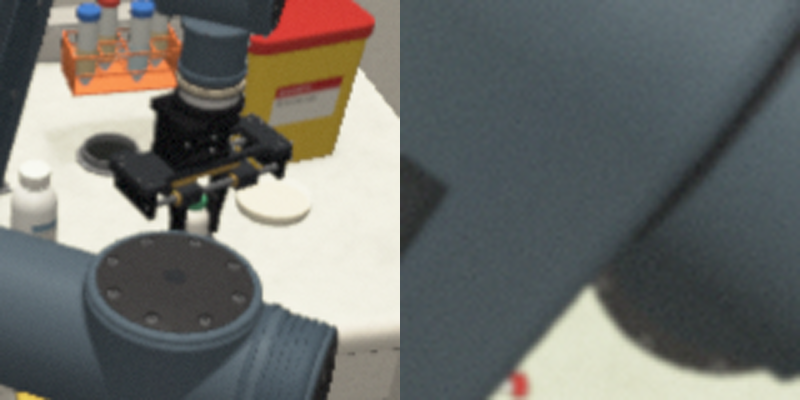

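The bottle is gripped upright between the fingers; the seat is hidden behind the arm. Contact height matches the seat floor within reading noise (the rim would be about 11 mm higher). Relieving the pressure and releasing.

jog_arm(delta_pos=[[0,0,0.15],[0,0,0.25],[0,0,0.25],[0,0,0.25],[0,0,0.25],[0,0,0.25],[0,0,2],[0,0,6],[0,0,11],[0,0,16],[0,0,20]], turn=[0,0,0,0,0,0,0,0,0,0,0], grip=[1,0.5,0,0,0,0,0,0,0,0,0])

```text
time_s: 16.15
position: [0.4462, -0.175, 0.2271]
tcp_rot: [[0.952, 0.306, 0.001], [0.306, -0.952, -0.001], [0.001, 0.001, -1.0]]
force: [0.0, -0.4, -0.3]
opening: 1.004
grasp_force: 0.0
```

jog_arm(delta_pos=[[1,4.5,0],[2,9,0],[2.5,14,0],[2.7,17.4,0],[2.7,17.4,-3],[2.7,17.4,-7],[2.7,17.4,-10],[2.7,17.4,-10],[2.7,17.4,-10]], turn=[0,0,0,0,0,0,0,0,0], grip=[0,0,0,0,0,0,0,0,0])

```text
time_s: 17.27
position: [0.4737, -0.0012, 0.1257]
tcp_rot: [[0.952, 0.306, 0.001], [0.306, -0.952, -0.0], [0.001, 0.001, -1.0]]
force: [0.5, 0.5, 0.4]
opening: 0.998
grasp_force: 0.0
```

```bash
python3 - <<'E'
from h import *
t=cam("top"); s=cam("scene");S=read_state(); print(S["position"],S["joint_positions"])
print(proj(t,np.array([.446,-.176,.075])),proj(s,np.array([.4735,-.0008,.115])),proj(s,np.array(S["position"])))
cv2.imwrite("pics/c5.png",np.hstack([cv2.resize(s["color"][130:250,270:390],(400,400),interpolation=2),cv2.resize(t["color"][190:290,320:420],(400,400),interpolation=2)]))
E
```

```text
[ 0.47417895 -0.0013064   0.12629204] [-1.36964257e+01  2.77381316e+01  1.08825170e+02  1.55182710e-03
  4.32738014e+01  5.85035316e+01]
[405.9765725  238.79738169] [333.67579105 186.91743315] [333.90238538 183.26648028]
```

View pics/c5.png

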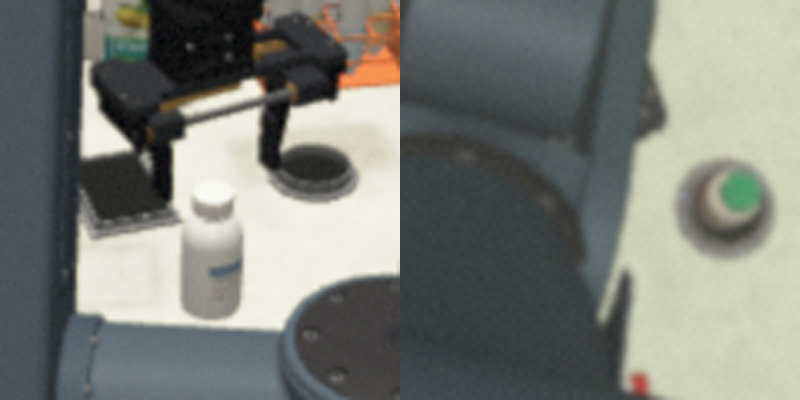

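The little bottle is in the small seat (cap (405,237.5) against predicted (406,239)). The white cap is at (333.6,186) in the scene view, right under the fingers as predicted.

jog_arm(delta_pos=[[0,0,-2],[0,0,-3.5],[0,0,-3.8],[0,0,-3.8],[0,0,-3.8],[0,0,-3.8],[0,0,-3.8],[0,0,-3.8],[0,0,-3.8],[0,0,-3.8],[0,0,-3],[0,0,-1]], turn=[0,0,0,0,0,0,0,0,0,0,0,0], grip=[0,0,0,0,1,1,1,1,1,1,1,1])

```text
time_s: 18.88
position: [0.4723, -0.0009, 0.1149]
tcp_rot: [[0.952, 0.306, -0.002], [0.306, -0.952, 0.001], [-0.002, -0.001, -1.0]]
force: [0.5, 0.1, -0.3]
opening: 0.423
grasp_force: 26.4
```

jog_arm(delta_pos=[[0,0,3],[1,-1,6],[3,-2.5,6],[5.5,-4,6],[8,-6,6],[10.5,-7.8,6],[13,-9.7,6],[15.5,-11.5,6],[17.6,-12.9,6],[17.6,-12.9,6],[17.6,-12.9,4],[17.6,-12.9,2]], turn=[0,8,16,24,32,40,48,55,60,60,60,60], grip=[1,1,1,1,1,1,1,1,1,1,1,1])

```text
time_s: 20.38
position: [0.6477, -0.129, 0.1349]
tcp_rot: [[0.212, 0.977, -0.001], [0.977, -0.212, 0.001], [0.0, -0.002, -1.0]]
force: [0.2, -0.8, -1.6]
opening: 0.421
grasp_force: 26.4
```

jog_arm(delta_pos=[[0,0,-1],[0,0,-2],[0,0,-3],[0,0,-3.4],[0,0,-3.6],[0,0,-3.7],[0,0,-3.7]], turn=[0,0,0,0,0,0,0], grip=[1,1,1,1,1,1,1])

```text
time_s: 21.25
position: [0.6493, -0.1301, 0.0983]
tcp_rot: [[0.211, 0.977, 0.0], [0.977, -0.211, -0.0], [-0.0, 0.0, -1.0]]
force: [-0.7, -0.3, -1.7]
opening: 0.421
grasp_force: 26.4
```

jog_arm(delta_pos=[[0,0,-0.2],[0,0,-0.35],[0,0,-0.45],[0,0,-0.45]], turn=[0,0,0,0], grip=[1,1,1,1])

```text
time_s: 21.75
position: [0.6491, -0.13, 0.0934]
tcp_rot: [[0.211, 0.977, -0.0], [0.977, -0.211, 0.0], [0.0, -0.0, -1.0]]
force: [-0.1, -0.1, -1.2]
opening: 0.415
grasp_force: 26.4
```

jog_arm(delta_pos=[[0,0,-0.1],[0,0,-0.15],[0,0,-0.15]], turn=[0,0,0], grip=[1,1,1])

```text
time_s: 22.12
position: [0.6491, -0.13, 0.092]
tcp_rot: [[0.211, 0.977, -0.0], [0.977, -0.211, 0.0], [0.0, -0.0, -1.0]]
force: [0.3, -0.0, -0.9]
opening: 0.418
grasp_force: 26.4
```

jog_arm(delta_pos=[[0,0,-0.1],[0,0,-0.1],[0,0,-0.1],[0,0,-0.1],[0,0,-0.1],[0,0,-0.1],[0,0,2],[0,0,5],[0,0,9],[0,0,13],[0,0,14]], turn=[0,0,0,0,0,0,0,0,0,0,0], grip=[1,0.5,0,0,0,0,0,0,0,0,0])

```text
time_s: 23.5
position: [0.6509, -0.1306, 0.2354]
tcp_rot: [[0.211, 0.977, 0.006], [0.977, -0.211, -0.002], [-0.001, 0.006, -1.0]]
force: [0.4, 0.1, -0.2]
opening: 1.002
grasp_force: 0.0
```

jog_arm(delta_pos=[[-2,3,0],[-4.5,7.5,0],[-7,12,0],[-9.5,16.5,0],[-12.5,21,0],[-15,25.5,0],[-18,30,0],[-20.5,34.5,0],[-23,39,0],[-25.5,43,0],[-26.8,45,0],[-26.8,45,0]], turn=[9,19,29,39,49,59,69,79,89,97,100,100], grip=[0,0,0,0,0,0,0,0,0,0,0,0])

```text
time_s: 25.0
position: [0.3794, 0.3207, 0.231]
tcp_rot: [[-0.999, 0.035, -0.002], [0.035, 0.999, -0.001], [0.002, -0.001, -1.0]]
force: [-0.5, -0.4, 0.1]
opening: 0.996
grasp_force: 0.0
```

jog_arm(delta_pos=[[0,0,-4],[0,0,-9],[0,0,-13],[0,0,-16],[0,0,-18],[0,0,-18],[0,0,-18]], turn=[0,0,0,0,0,0,0], grip=[0.6,0.6,0.6,0.6,0.6,0.6,0.6])

```text
time_s: 25.88
position: [0.3818, 0.3196, 0.0523]
tcp_rot: [[-0.999, 0.039, 0.0], [0.039, 0.999, 0.0], [-0.0, 0.0, -1.0]]
force: [-0.1, 0.3, -0.7]
opening: 0.414
grasp_force: 0.0
```

```bash
python3 - <<'E'
from h import *
t=cam("top"); s=cam("scene");S=read_state(); p=np.array(S["position"]);print(p,S["opening"],S["joint_positions"][5])
print(proj(s,p),proj(s,np.array([.3829,.3188,.015])), proj(t,np.array([.6495,-.13,.12])))
cv2.imwrite("pics/c6.png",np.hstack([cv2.resize(s["color"][190:290,170:270],(400,400),interpolation=2),cv2.resize(t["color"][130:230,330:430],(400,400),interpolation=2)]))
E
```

```text
[0.3819655  0.3200328  0.05290697] 0.4046481729831826 -60.68036707572482
[215.207799   238.55628813] [217.38896905 249.58779573] [389.84999475 157.5280202 ]
```

View pics/c6.png

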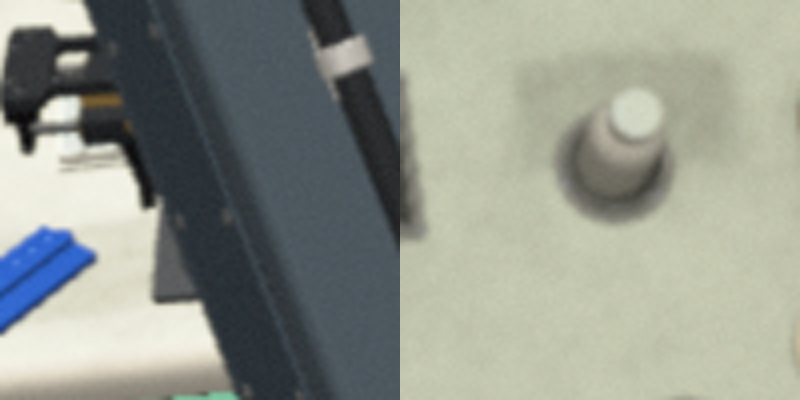

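White is in the medium seat (cap (389,158) against predicted (390,157.5)). The paddle is visible under the gripper edge, undisturbed. Descending with a narrowed opening.

jog_arm(delta_pos=[[0.1,-0.1,-1.5],[0.1,-0.1,-3],[0.1,-0.1,-3.8],[0.1,-0.1,-4.1],[0.1,-0.1,-4.1],[0.1,-0.1,-4.1]], turn=[0,0,0,0,0,0], grip=[0.6,0.6,0.6,0.6,0.6,0.6])

```text
time_s: 26.72
position: [0.3823, 0.3191, 0.0112]
tcp_rot: [[-0.999, 0.038, 0.0], [0.038, 0.999, 0.0], [-0.0, 0.0, -1.0]]
force: [0.2, 0.3, 0.5]
opening: 0.403
grasp_force: 0.0
```

jog_arm(delta_pos=[[0,0,0],[0,0,0],[0,0,0],[0,0,0],[0,0,0],[0,0,0.5],[0,0,2],[0,0,4],[0,0,4]], turn=[0,0,0,0,0,0,0,0,0], grip=[1,1,1,1,1,1,1,1,1])

```text
time_s: 27.85
position: [0.3833, 0.3196, 0.0528]
tcp_rot: [[-0.999, 0.038, 0.004], [0.038, 0.999, 0.002], [-0.003, 0.002, -1.0]]
force: [-0.3, -0.4, -0.7]
opening: 0.152
grasp_force: 30.0
```

jog_arm(delta_pos=[[0,0,5],[0,0,10],[0.5,-0.5,14],[3.5,-3.5,14],[7,-7,14],[10.5,-10.5,14],[14,-14,14],[17.5,-17.5,14],[21,-21,14],[24.5,-24.5,14],[26.5,-26.4,14],[26.5,-26.4,14]], turn=[0,0,0,2,4,6,8,10,10.5,10.5,10.5,10.5], grip=[1,1,1,1,1,1,1,1,1,1,1,1])

```text
time_s: 29.35
position: [0.6481, 0.0531, 0.1902]
tcp_rot: [[-0.99, -0.142, -0.0], [-0.142, 0.99, -0.0], [0.0, -0.0, -1.0]]
force: [-0.4, -0.8, -0.3]
opening: 0.15
grasp_force: 30.0
```

jog_arm(delta_pos=[[0,0,-4],[0,0,-8],[0,0,-12],[0,0,-13.5],[0,0,-14],[0,0,-14]], turn=[0,0,0,0,0,0], grip=[1,1,1,1,1,1])

```text
time_s: 30.1
position: [0.6478, 0.0553, 0.0521]
tcp_rot: [[-0.989, -0.145, 0.002], [-0.145, 0.989, -0.0], [-0.002, -0.0, -1.0]]
force: [-0.3, -0.1, -0.0]
opening: 0.148
grasp_force: 30.0
```

```bash
python3 - <<'E'
from h import *
t=cam("top"); s=cam("scene");S=read_state(); p=np.array(S["position"]);print(p,S["opening"],S["force"])
cv2.imwrite("pics/c7.png",np.hstack([cv2.resize(s["color"][130:230,260:360],(400,400),interpolation=2),cv2.resize(t["color"][130:230,270:370],(400,400),interpolation=2)]))
E
```

```text
[0.6483012  0.05500302 0.0526903 ] 0.15247963869334744 [-0.54701592 -1.10429169 -0.35029285]
```

View pics/c7.png

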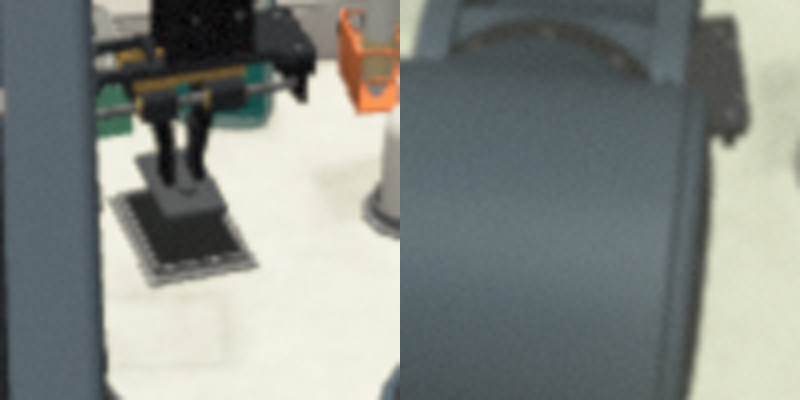

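Paddle held level above the tray and parallel with it. Lowering.

jog_arm(delta_pos=[[0,0,-1.2],[0,0,-2.2],[0,0,-3],[0,0,-3.3],[0,0,-3.45],[0,0,-3.55],[0,0,-3.55]], turn=[0,0,0,0,0,0,0], grip=[1,1,1,1,1,1,1])

```text
time_s: 31.08
position: [0.647, 0.0549, 0.0162]
tcp_rot: [[-0.989, -0.145, -0.0], [-0.145, 0.989, -0.0], [0.0, -0.0, -1.0]]
force: [-2.3, -0.9, 4.5]
opening: 0.151
grasp_force: 30.0
```

jog_arm(delta_pos=[[0,0,0.05],[0,0,0.05],[0,0,0.05],[0,0,0.1],[0,0,2],[0,0,6],[0,0,11],[0,0,16],[0,0,20],[0,0,20]], turn=[0,0,0,0,0,0,0,0,0,0], grip=[0.6,0.5,0.5,0.5,0.5,0.5,0.5,0.5,0.5,0.5])

```text
time_s: 32.33
position: [0.65, 0.0549, 0.2216]
tcp_rot: [[-0.989, -0.145, 0.011], [-0.145, 0.989, -0.001], [-0.011, -0.003, -1.0]]
force: [-0.0, 0.4, -0.5]
opening: 0.497
grasp_force: 0.0
```

jog_arm(delta_pos=[[-2,-5,2],[-4,-10,2],[-6,-15,2],[-8,-20,2],[-10,-25,2],[-12,-30,2],[-14,-35,2],[-16,-40,2],[-16,-40,2],[-16,-40,2]], turn=[0,0,0,0,0,0,0,0,0,0], grip=[0.5,0.5,0.5,0.5,0.5,0.5,0.5,0.5,0.5,0.5])

```text
time_s: 33.58
position: [0.4866, -0.3443, 0.235]
tcp_rot: [[-0.99, -0.144, -0.001], [-0.144, 0.99, 0.002], [0.001, 0.002, -1.0]]
force: [0.8, 0.9, 0.0]
opening: 0.501
grasp_force: 0.0
```

```bash
python3 - <<'E'
from h import *
t=cam("top"); S=read_state(); print(S["position"],S["force"])
cv2.imwrite("pics/c8.png",cv2.resize(t["color"][90:290,160:480],(800,500),interpolation=2))
im=t["color"]; g=im.max(2); print("plate",at(t,214,209,.015))
E
```

```text
[ 0.48697868 -0.34366037  0.23510237] [-0.09861773  0.68010439  0.1779218 ]
plate [0.52546599 0.34328187 0.015     ]
```

View pics/c8.png

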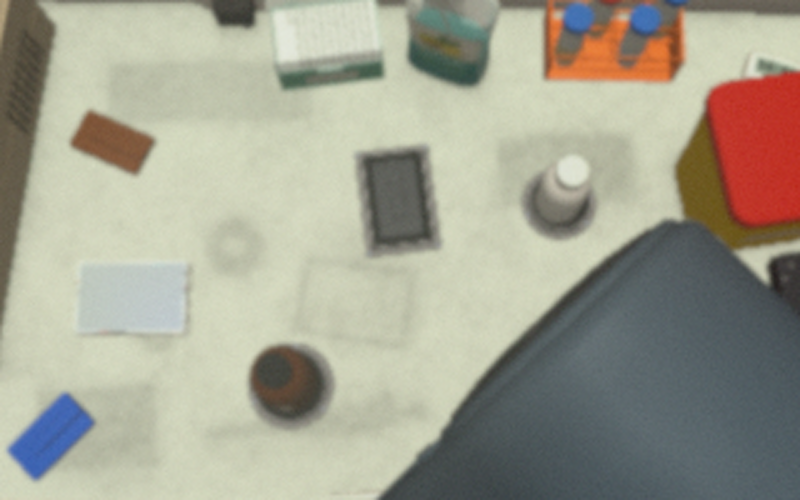

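The paddle lies centred inside the tray walls, black floor visible all round it (crop (398,198)). Amber and white stand in their seats, the plate has not moved, and the arm is clear.

```bash
python3 -c "
from rig import *
print(hand_in())"
```

```text
the job is handed in; nothing more can be done
None
```

I handed the job in at about 34 s of the 122 s limit; camera checks showed all three bottles upright in their matching seats, the paddle centred in the tray and the plate unmoved; I did not check the dish in a final picture, and the judge returned no verdict.

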